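Shut and latch the panel rack

TASK

The front gate of the icon rack has been left open. Take the latch bar by its black upright handle, lift the bar high enough to pass over the lip of the catch before it gets there, swing the gate shut against the rubber buffer, pressing only as firmly as it takes for the bar to clear the lip (never shove or ram the catch), and let the bar fall fully home behind the lip so that the gate stays latched when you let go. Leave the icons and the other things on the bench as they are.

Things in the scene. Friction and masses are not known exactly. Their poses are not given: they have to be found in the camera images.
- lift_handle (a point): Middle of the black round grip (16 mm thick, 60 mm tall, upright) on the latch bar: the place to hold it. The bar's top edge is 56 mm and the gate's top edge 35 mm below it, bar down. It is 255 mm from the hinge axis along the gate, 15 mm before the gate's middle plane. Frame: x is the gate's normal, the way it closes; y runs along the bar from tip to pivot; z up along the grip.
- bar_pivot (a point): Pivot of the latch bar on the gate's front, 80 mm from the hinge axis; the lifting handle is 175 mm from it. The bar is flat steel, 8 mm thick, 22 mm tall; its tip lies 265 mm from the pivot. It falls by its own weight (2 to 4 N at the handle).
- latch_bar (a joint): Latch bar's angle in rad about its pivot: 0 level, resting on its stop pin; grows as the bar lifts; a second stop pin ends it at 0.30. It passes over the lip of the catch from about 0.08 up, that is with the handle raised 14 mm.
- gate_hinge (a point): Point on the upright hinge axis of the gate, 165 mm above the bench, at the latch bar's height. Its frame turns with the gate: -y runs along the gate to its free edge (300 mm away), -x points out of its front face.
- gate (a joint): Gate's swing in rad: 0 about shut, grows as it opens to its front (clockwise seen from above). It stays where it is left (slight hinge friction). Latched it reads -0.045 to 0.045, according to how the catch is set.
- rack: Steel panel rack 220 x 410 mm with a wooden floor and 200 mm posts; origin at the centre of its underside, front (gate side) towards its -x, hinge post at +y, catch post at -y.
- strike: Pad screwed to the catch post, with a slotted bracket that carries catch and buffer. Origin on the post's front face, 335 mm from the hinge axis, at the bar's height; -x points to the front. The bracket may be set up to 13 mm farther in or out than its middle setting (gate latched at 0); this is not measured and must be felt. More than 20 N on it is a shove.
- catch_mid (a point): Where the catch is at the middle setting, 325 mm from the hinge axis, at the height of the level bar: an upturned steel hook, 30 mm wide along the gate. Its yellow front lip is 6 mm thick and stands 18 mm above the underside of the level bar. The bar drops behind the lip; the lip's inner face is 4 mm in front of this point.
- buffer_mid (a point): Tip of the rubber buffer (22 mm round, under the catch) at the middle setting, 325 mm from the hinge axis; a steel tongue on the gate's free edge meets it 2 mm before the bar clears the lip. It springs 4 N per mm: about 7 N on it (9 to 10 N at the handle) let the bar pass behind the lip; with less the bar stays on the lip or jams. Latched, it holds the bar against the lip.
- icon_red: Wooden icon panel 170 x 22 x 200 mm with a red field, standing loose in the rack. Origin at the centre of its underside.
- icon_blue: Wooden icon panel 160 x 22 x 190 mm with a blue field, standing loose in the rack. Origin at the centre of its underside.
- icon_green: Wooden icon panel 165 x 20 x 195 mm with a green field, standing loose in the rack. Origin at the centre of its underside.
- bottle: Green glass bottle, 68 mm wide, 230 mm tall, loose. Origin at the centre of its underside.
- jar: Glass jar with a white cap, 72 mm wide, 85 mm tall, loose. Origin at the centre of its underside.
- block: Dark wood block 110 x 35 x 30 mm, loose. Origin at the centre of its underside.
- brush: Flat brush lying on the bench, loose. Origin under its middle.
- tin: Round tin, 80 mm wide, 60 mm tall, loose. Origin at the centre of its underside.

How it is judged:
By the outcome, as a careful person would: the job done as asked, in the order asked, and still so for the second after the job is handed in, with the robot touching nothing.
It also fails if it takes over 58 s, if anything falls off the work surface, if the arm or the gripper's body presses on something with over 40 N, if the wrist force passes 120 N, or if a joint passes its speed limit or range.

ROBOT

A 6-joint arm with a two-finger parallel gripper is mounted at the origin on the work surface. World frame = base frame: x ahead of the robot, y to its left, z up, the work surface at z = 0. Lengths are in m, angles in rad, forces in N, time in s.
With the tool pointing down it reaches from about 0.35 to 0.775 m from the base axis. Payload 5.5 kg.
Tool frame: the origin (TCP) lies on the centre line of the jaws, within the pads' length; the fingertips stand 11 mm ahead of it and the grasp point (between the pads) lies 8 mm behind it (env.tip_reach is the distance from the TCP to the fingertips, in m); z points along the fingers, x is the direction in which the jaws open and shut, and the axes are right-handed (so a half turn about z gives the same grasp; the last joint's range is limited). The gripper opens to 85 mm and grips with 20 to 120 N. Pads are 22 mm wide; open, the fingers measure 114 mm over their backs; the gripper's body (76 mm by 85 mm) begins 54 mm behind the grasp point. The pads swing forward as they close: fully open they stand 13 mm farther back than shut.
Start: joints at [-1.431, 0.313, 0.046, 1.304, 0, 1.431], TCP at [0.159, -0.553, 0.242] pointing down, gripper open.
Joint ranges: [-2.76, 2.76], [-0.86, 1.69], [-1.03, 1.26], [-2.2, 2.34], [-1.47, 1.5], [-3.14, 3.14]. Speed limits (rad/s): [2.57, 2.57, 3.14, 3.14, 3.14, 3.14].

INTERFACE

Orientations are given as a unit quaternion [w, x, y, z].
In Python, from workcell import env gives the robot as it stands.
- The arm moves only by the tool carry_out, never from a script. Its argument "moves" is one flat list of numbers, 7 for each row, row after row: the gripper command: -1 is shut, 1 is fully open, values between are in proportion, then the shift along the tool's x, y, z in m, then the turn, a rotation vector about the tool's x, y, z in degrees. A call has exactly 5 rows; each row shifts and turns the pose as measured when the row begins, along the tool's axes as they then stand; what a row does not reach is not made up. A row lasts 1/8 s, in which the tool goes at most 62.5 mm and 10.7 degrees, less where a joint would pass 70% of its speed; a pose out of reach is approached as far as the arm can. A call is refused whole if a number of a shift passes 0.0625 or a number of a turn 10.7, either way. A call with a gripper value outside its range is refused whole. The fingers move at their own pace and stop on an object; "squeeze" is the grip in N (left out, the last holds). Time passes only in rows, so rows that do not move let the fingers close, or fill a call up. It gives the time, the measured TCP pose, the force and the opening at its end, in the units of the state.
- env.get_state(): the state, without advancing time (a new reading comes with each control period).
- env.read_camera(name): name is "scene" or "top"; returns the picture (384x512x3 uint8, red, green, blue); there is no depth.
- env.calibration(name): a dict with "camera_matrix" (3x3 intrinsics, pixels), "rvec" (rotation vector, rad) and "tvec" (3), from world to camera coordinates, as OpenCV has them. Camera axes: x right, y down, z forward; pixel columns grow to the right and rows downward; lengths in m; the calibration is good to about 2 mm. A picture is of the moment at which its call begins. calibration takes no time and is no camera call.
- env.hand_in(): hands the job in, once; it reports no verdict.
The state is a dict: "clock": time; "joint_pos": joint angles; "qvel": joint speeds; "tau": joint torques, N m; "tcp_pos": TCP position; "orientation": TCP orientation; "wrist_force": force on the tool from outside, world axes, zero at the start; "ft_torque": the same for the moment, N m; "finger_gap": finger opening in m.
Only numpy, scipy, OpenCV 4.12 (cv2) and the standard library are available. Lean on these libraries where they do the work, as an engineer would, in place of code of your own. Each camera call takes 0.05 s, during which the arm holds its last target. There are 200 camera calls.

## Working session

There is one attempt and no reset: what is moved stays moved. The work goes in short steps, Python scripts to look and compute and a tool call to move; the robot and the scene stay as the last step left them, time stands still between calls to the robot, and variables do not carry over. Pictures are saved under pics/ and viewed, about 8 in all and at most 12, crops included, and the job is handed in when it is done.

Besides the shell and the picture viewer there is one more tool, called after "Request:" by a JSON object that holds its "fn" and its "kwargs". carry_out: Moves the arm, as the interface text tells. Its arguments: {"type":"object","properties":{"moves":{"type":"array"},"squeeze":{"type":"number"}},"required":["moves"]}

```bash
mkdir -p pics; ls
python3 - <<'E'
from workcell import env
import cv2
for n in("scene","top"):
    im=env.read_camera(n); cv2.imwrite(f"pics/{n}0.png",im[:,:,::-1])
    print(n,env.calibration(n))
print(env.get_state())
E
```

```text
pics
scene {'camera_matrix': array([[418.02242592,   0.        , 253.60345828],
       [  0.        , 418.02242592, 188.07659029],
       [  0.        ,   0.        ,   1.        ]]), 'rvec': array([ 0.96483124,  2.51587115, -1.0206893 ]), 'tvec': array([ 0.42856267, -0.18974998,  2.1257197 ])}
top {'camera_matrix': array([[438.94229111,   0.        , 250.82558791],
       [  0.        , 438.94229111, 194.78023736],
       [  0.        ,   0.        ,   1.        ]]), 'rvec': array([ 2.11169421, -2.17018681,  0.14561491]), 'tvec': array([0.0250925 , 0.60750188, 1.77942063])}
{'clock': 0.1, 'joint_pos': array([-1.43059675e+00,  3.13929817e-01,  4.50930622e-02,  1.30362236e+00,
        2.16023345e-05,  1.43118857e+00]), 'qvel': array([ 0.00099377, -0.00174262,  0.00117932,  0.00047197,  0.00126962,
        0.00118099]), 'tau': array([ 2.80367676e-03, -4.81727242e+01,  2.99242705e+01,  1.27965599e-02,
       -1.83213178e-04,  4.49240133e-06]), 'tcp_pos': array([ 0.15872767, -0.55219406,  0.24149567]), 'orientation': array([-5.95349755e-04,  7.98802095e-01, -6.01593319e-01, -5.80422526e-04]), 'wrist_force': array([ 0.16559977, -0.31716857,  0.14464474]), 'ft_torque': array([-0.02199757,  0.00207413, -0.01611472]), 'finger_gap': 0.08534156902416402}
```

View pics/scene0.png

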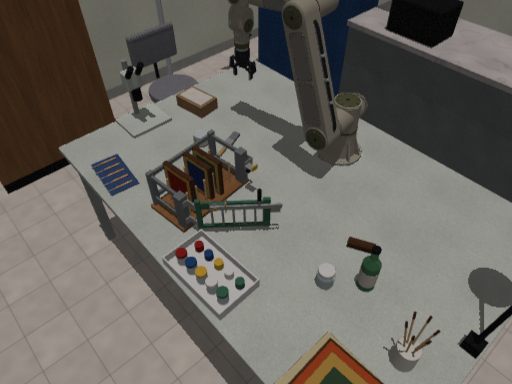

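View pics/top0.png

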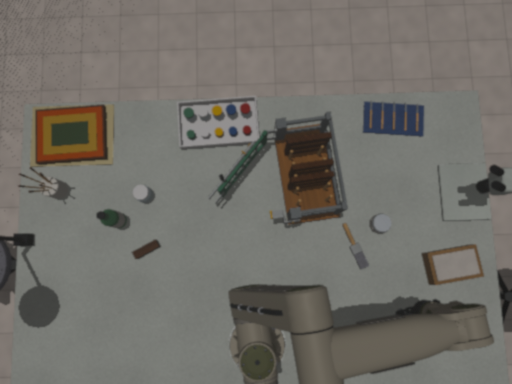

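The scene picture shows the open gate (about (195..280, 190..230)) with the black grip at about (259,195). In the top view the gate runs from the hinge at about (270,135) to its free end at about (218,200), and the catch is near (275,215). I'll enlarge both.

Run:
```python
import cv2,numpy as np
a=cv2.imread("pics/scene0.png")[120:250,140:300]; b=cv2.imread("pics/top0.png")[105:235,200:360]
f=lambda i:cv2.resize(i,None,fx=5,fy=4.6,interpolation=cv2.INTER_CUBIC)
cv2.imwrite("pics/s0c.png",f(a)); cv2.imwrite("pics/t0c.png",f(b))
```

```text
(no output)
```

View pics/s0c.png

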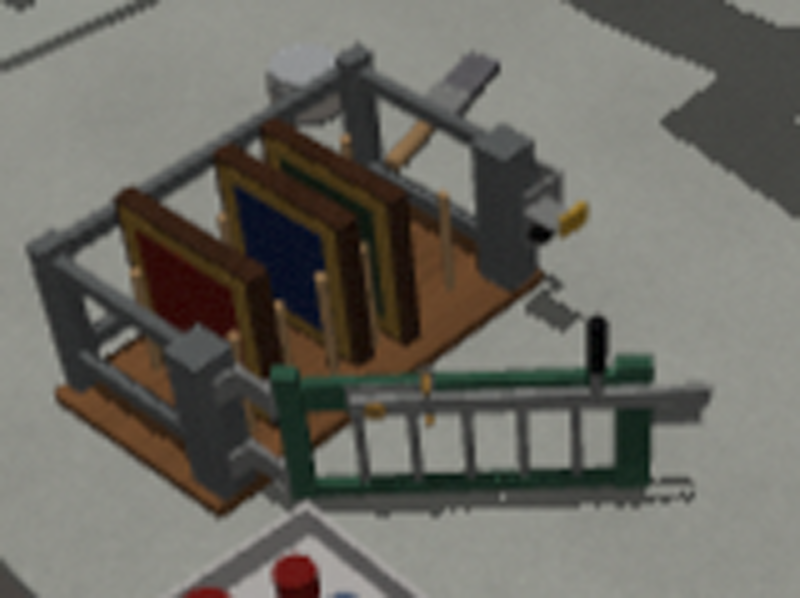

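View pics/t0c.png

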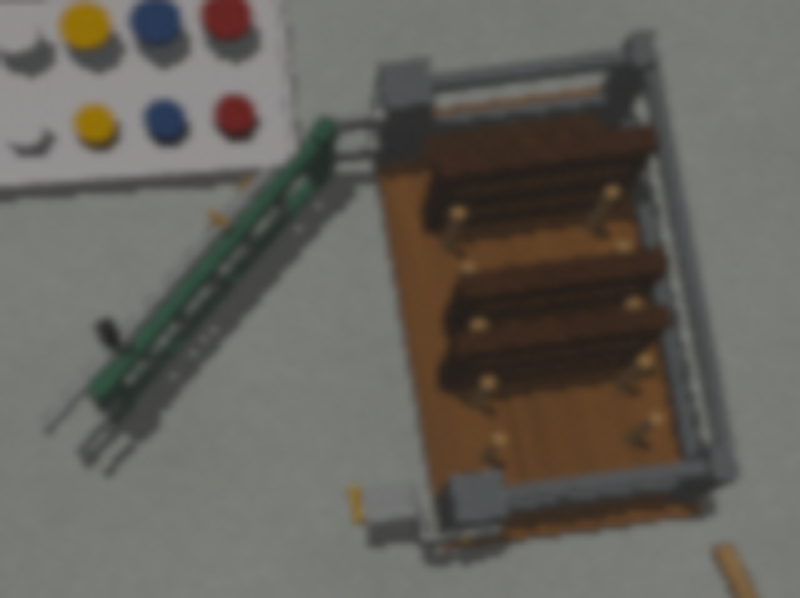

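The enlarged pictures show the grip at scene (259,195) and top (222.6,178.5), and the gate's hinge end at top (265,133). The yellow lip is at top (271,215) and scene (254,168). Next I'll refine these and triangulate.

```bash
cat > h.py <<'E'
import cv2,numpy as np
from workcell import env
from scipy.spatial.transform import Rotation as R
C={n:env.calibration(n) for n in("scene","top")}
def ray(n,p):
    c=C[n];Rm=cv2.Rodrigues(c["rvec"])[0]
    d=Rm.T@np.r_[cv2.undistortPoints(np.float64([[p]]),c["camera_matrix"],None).ravel(),1]
    return -Rm.T@c["tvec"],d/np.linalg.norm(d)
def plane(n,p,z):
    o,d=ray(n,p); return o+d*(z-o[2])/d[2]
def tri(a,b):
    P=[C[n]["camera_matrix"]@np.c_[cv2.Rodrigues(C[n]["rvec"])[0],C[n]["tvec"]] for n in("scene","top")]
    X=cv2.triangulatePoints(P[0],P[1],np.float64(a),np.float64(b)).ravel();return X[:3]/X[3]
def proj(n,X):
    c=C[n];return cv2.projectPoints(np.float64([X]),c["rvec"],c["tvec"],c["camera_matrix"],None)[0].ravel()
def blob(mask,box):
    x0,y0,x1,y1=box;m=mask[y0:y1,x0:x1].astype(np.uint8)
    n,l,s,c=cv2.connectedComponentsWithStats(m);i=1+np.argmax(s[1:,4]);return c[i]+[x0,y0],s[i]+[x0,y0,0,0,0]
E
python3 - <<'E'
from h import *
np.set_printoptions(precision=4,suppress=True)
s=cv2.imread("pics/scene0.png").astype(int);t=cv2.imread("pics/top0.png").astype(int)
bs,si=blob(s.max(2)<45,(250,185,268,206)); bt,ti=blob(t.max(2)<45,(215,170,228,186))
print("grip px",bs,si,bt,ti); g=tri(bs,bt); print("grip",g, plane("scene",bs,.232),plane("top",bt,.232))
yel=lambda i:(i[...,2]-i[...,0]>60)
ys,a=blob(yel(s),(245,155,262,180)); yt,b=blob(yel(t),(265,205,280,225)); print("lip",ys,a,yt,b,tri(ys,yt),plane("top",yt,.168))
f=lambda x,y:(x/5+200,y/4.6+105)
for k,(p,z) in dict(hpost=((403,80),.2),cpost=((475,495),.2),bh=((640,45),.2),bc=((722,472),.2),gateH=((325,125),.197),gateF=((100,392),.197)).items(): print(k,plane("top",f(*p),z))
e=lambda x,y:(x/5+140,y/4.6+120)
for k,(p,z) in dict(hpost=((205,348),.2),cpost=((502,140),.2),gateH=((287,370),.197),gateF=((640,358),.197)).items(): print(k,plane("scene",e(*p),z))
E
```

```text
grip px [258.8571 195.5   ] [257 189   4  15  42] [221.6 177.4] [221 176   2   4   5]
grip [0.6496 0.1157 0.2272] [0.652  0.1198 0.232 ] [0.6493 0.1147 0.232 ]
lip [254.3684 166.5263] [252 164   5   6  19] [270.75 214.  ] [270 212   2   6   8] [ 0.5119 -0.0659  0.1672] [ 0.513  -0.0671  0.168 ]
hpost [ 0.8662 -0.116   0.2   ]
cpost [ 0.5125 -0.1574  0.2   ]
bh [ 0.8913 -0.3014  0.2   ]
bc [ 0.5263 -0.3442  0.2   ]
gateH [ 0.8296 -0.0543  0.197 ]
gateF [0.6064 0.1243 0.197 ]
hpost [ 0.8593 -0.1075  0.2   ]
cpost [ 0.5105 -0.1559  0.2   ]
gateH [ 0.8252 -0.0459  0.197 ]
gateF [0.6119 0.1289 0.197 ]
```

```bash
cat >> h.py <<'E'
def Rdown(yaw): # tool z down, tool x at world angle yaw (deg)
    c,s=np.cos(np.radians(yaw)),np.sin(np.radians(yaw)); return R.from_matrix(np.array([[c,s,0],[s,-c,0],[0,0,-1]]))
def cur():
    s=env.get_state();q=s["orientation"];return s,np.array(s["tcp_pos"]),R.from_quat(q,scalar_first=True)
def plan(wps,turn=10.5,p=None,q=None):
    """wps: (xyz,yaw,rows); rows of tool-frame shift (m) and turn (deg)"""
    if p is None: _,p,q=cur()
    for xyz,yaw,n in wps:
        d=(Rdown(yaw)*q.inv()).as_rotvec(); p0=p;q0=q
        for k in range(1,n+1):
            pk=p0+(np.array(xyz)-p0)*k/n; qk=R.from_rotvec(d*k/n)*q0
            sh=q.inv().apply(pk-p); t=(q.inv()*qk).as_rotvec(degrees=True)
            print(np.round(sh,4).tolist(),np.round(t,1).tolist()); p,q=pk,qk
def rep():
    s,p,q=cur();x=q.as_matrix()[:,0];print("t",round(s["clock"],2),"p",p.round(4),"yaw",np.degrees(np.arctan2(x[1],x[0])).round(1),"tilt",np.degrees(np.arccos(-q.as_matrix()[2,2])).round(2),"F",np.round(s["wrist_force"],2),"T",np.round(s["ft_torque"],2),"gap",round(s["finger_gap"],4),"j",np.round(s["joint_pos"],2));return s,p,q
E
python3 - <<'E'
from h import *
plan([((.2,-.46,.36),-54,3),((.62,.08,.36),51,12)])
E
```

```text
[-0.0258, -0.0217, -0.0395] [-0.0, 0.0, -6.7]
[-0.0231, -0.0246, -0.0395] [-0.0, 0.0, -6.7]
[-0.0201, -0.0271, -0.0395] [-0.0, 0.0, -6.7]
[-0.0158, -0.0548, -0.0] [0.0, -0.0, -8.8]
[-0.0073, -0.0565, -0.0] [0.0, -0.0, -8.8]
[0.0014, -0.057, -0.0] [0.0, -0.0, -8.8]
[0.01, -0.0561, -0.0] [0.0, -0.0, -8.8]
[0.0184, -0.0539, -0.0] [0.0, -0.0, -8.7]
[0.0264, -0.0505, 0.0] [0.0, -0.0, -8.8]
[0.0338, -0.0459, 0.0] [0.0, -0.0, -8.7]
[0.0404, -0.0402, 0.0] [0.0, -0.0, -8.8]
[0.046, -0.0336, 0.0] [0.0, -0.0, -8.8]
[0.0506, -0.0262, 0.0] [0.0, -0.0, -8.7]
[0.054, -0.0182, 0.0] [0.0, -0.0, -8.8]
[0.0562, -0.0098, 0.0] [0.0, -0.0, -8.8]
```

Request:
{"fn": "carry_out", "kwargs": {"moves": [1,-0.026,-0.022,-0.04,0,0,-6.7,1,-0.023,-0.025,-0.04,0,0,-6.7,1,-0.02,-0.027,-0.04,0,0,-6.7,1,-0.016,-0.055,0,0,0,-8.8,1,-0.007,-0.056,0,0,0,-8.8], "squeeze": 30}}

```text
clock: 0.72
tcp_pos: [0.2696, -0.3663, 0.3623]
orientation: [-0.004, 0.952, -0.305, -0.001]
wrist_force: [1.5, 0.7, 0.5]
finger_gap: 0.0852
```

Run:
```python
from h import *
rep();plan([((.62,.08,.36),51,11)])
```

```text
t 0.72 p [ 0.2696 -0.3663  0.3623] yaw -35.5 tilt 0.47 F [1.5  0.72 0.49] T [-0.03 -0.07  0.03] gap 0.0852 j [-1.12  0.08  0.04  1.54  0.    1.08]
[0.0024, -0.0515, 0.0005] [-0.0, -0.0, -7.9]
[0.0094, -0.0507, 0.0005] [-0.0, -0.0, -7.9]
[0.0163, -0.049, 0.0004] [-0.0, -0.0, -7.9]
[0.0228, -0.0463, 0.0004] [-0.0, -0.0, -7.9]
[0.0289, -0.0427, 0.0004] [-0.0, -0.0, -7.9]
[0.0345, -0.0384, 0.0003] [-0.0, -0.0, -7.9]
[0.0394, -0.0333, 0.0003] [-0.0, -0.0, -7.9]
[0.0436, -0.0276, 0.0003] [-0.0, -0.0, -7.9]
[0.047, -0.0214, 0.0002] [-0.0, -0.0, -7.9]
[0.0494, -0.0147, 0.0002] [-0.0, -0.0, -7.9]
[0.051, -0.0078, 0.0002] [-0.0, -0.0, -7.9]
```

Request:
{"fn": "carry_out", "kwargs": {"moves": [1,0.002,-0.052,0,0,0,-7.9,1,0.009,-0.051,0,0,0,-7.9,1,0.016,-0.049,0,0,0,-7.9,1,0.023,-0.046,0,0,0,-7.9,1,0.029,-0.043,0,0,0,-7.9]}}

```text
clock: 1.35
tcp_pos: [0.43, -0.1528, 0.3632]
orientation: [-0.004, 0.999, 0.046, -0.0]
wrist_force: [0.5, -0.5, 0.8]
finger_gap: 0.0855
```

Request:
{"fn": "carry_out", "kwargs": {"moves": [1,0.035,-0.038,0,0,0,-7.9,1,0.039,-0.033,0,0,0,-7.9,1,0.044,-0.028,0,0,0,-7.9,1,0.047,-0.021,0,0,0,-7.9,1,0.049,-0.015,0,0,0,-7.9]}}

```text
clock: 1.98
tcp_pos: [0.5854, 0.0634, 0.363]
orientation: [-0.004, 0.92, 0.392, 0.0]
wrist_force: [-0.2, -0.7, 0.1]
finger_gap: 0.0853
```

Run:
```python
from h import *
rep();plan([((.65,.117,.30),51,2),((.65,.117,.265),51,1)])
```

```text
t 1.98 p [0.5854 0.0634 0.363 ] yaw 46.2 tilt 0.5 F [-0.17 -0.66  0.12] T [-0.06  0.    0.04] gap 0.0853 j [-0.03  0.35  0.39  1.62  0.01  0.73]
[0.0416, 0.005, 0.0316] [-0.2, -0.1, -2.4]
[0.0414, 0.0066, 0.0316] [-0.2, -0.1, -2.4]
[-0.0, -0.0, 0.035] [0.0, -0.0, -0.0]
```

Request:
{"fn": "carry_out", "kwargs": {"moves": [1,0.042,0.005,0.03,0,0,-2.4,1,0.041,0.007,0.03,0,0,-2.4,1,0,0,0,0,0,0,1,0,0,0,0,0,0,1,0,0,0,0,0,0]}}

```text
clock: 2.6
tcp_pos: [0.6522, 0.122, 0.2991]
orientation: [-0.005, 0.901, 0.434, -0.001]
wrist_force: [0.9, 1.0, 0.1]
finger_gap: 0.0852
```

Run:
```python
from h import *
s,p,q=rep()
im=cv2.cvtColor(env.read_camera("scene"),cv2.COLOR_RGB2BGR);tp=cv2.cvtColor(env.read_camera("top"),cv2.COLOR_RGB2BGR)
cv2.imwrite("pics/s1.png",im);cv2.imwrite("pics/t1.png",tp)
a=cv2.resize(im[130:240,200:310],(400,400),interpolation=cv2.INTER_CUBIC);b=cv2.resize(tp[110:240,190:320],(400,400),interpolation=cv2.INTER_CUBIC)
cv2.imwrite("pics/c1.png",np.hstack([a,b]))
print(proj("scene",p),proj("scene",p*[1,1,0]+[0,0,.232]))
```

```text
t 2.6 p [0.6522 0.122  0.2991] yaw 51.4 tilt 0.59 F [0.89 0.97 0.09] T [-0.01  0.02 -0.01] gap 0.0852 j [0.06 0.5  0.47 1.54 0.01 0.73]
[259.21118024 183.50130611] [259.19240582 195.84593732]
```

View pics/c1.png

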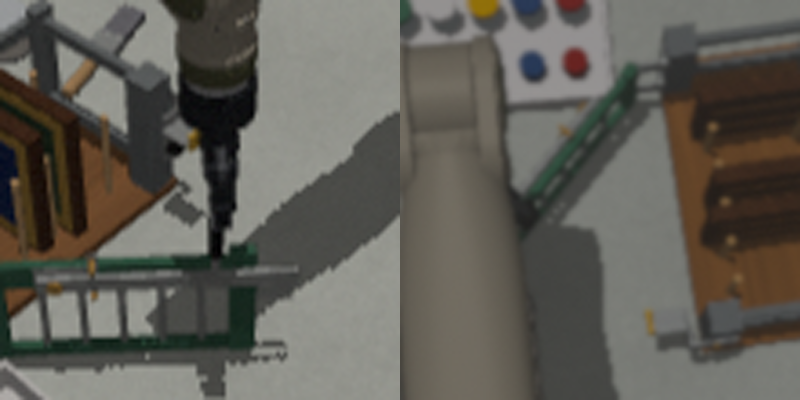

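Scene crop: the fingers sit edge-on directly above the grip (full-image column about 259), so the gripper is lined up. I'll descend and close.

Request:
{"fn": "carry_out", "kwargs": {"moves": [1,-0.004,0.001,0.035,0,0,0,1,0,0,0.035,0,0,0,1,0,0,0,0,0,0,-1,0,0,0,0,0,0,-1,0,0,0,0,0,0], "squeeze": 30}}

```text
clock: 3.32
tcp_pos: [0.652, 0.1159, 0.2377]
orientation: [-0.002, 0.902, 0.432, 0.005]
wrist_force: [-0.4, -0.2, 0.0]
finger_gap: 0.0518
```

Request:
{"fn": "carry_out", "kwargs": {"moves": [-1,0,0,0,0,0,0,-1,0,0,0,0,0,0,-1,0,0,0,0,0,0,-1,0,0,0,0,0,0,-1,0,0,0,0,0,0]}}

```text
clock: 3.95
tcp_pos: [0.6529, 0.1159, 0.2399]
orientation: [-0.001, 0.902, 0.432, 0.007]
wrist_force: [0.4, 0.4, -0.5]
finger_gap: 0.0149
```

Run:
```python
from h import *
rep()
```

```text
t 3.95 p [0.6529 0.1159 0.2399] yaw 51.2 tilt 0.76 F [ 0.37  0.36 -0.5 ] T [-0.21  0.2   0.  ] gap 0.0149 j [0.05 0.48 0.29 1.37 0.01 0.73]
```

Request:
{"fn": "carry_out", "kwargs": {"moves": [-1,0,0.003,-0.0065,2,0,0,-1,0,0.003,-0.0065,2,0,0,-1,0,0.003,-0.0065,2,0,0,-1,0,0.003,-0.0065,2,0,0,-1,0,0,0,0,0,0]}}

```text
clock: 4.58
tcp_pos: [0.6619, 0.1079, 0.2633]
orientation: [-0.067, 0.899, 0.432, -0.027]
wrist_force: [-2.5, 1.4, 0.2]
finger_gap: 0.0152
```

Run:
```python
from h import *
s,p,q=rep(); print(q.as_matrix()[:,2]); d=p-[.6529,.1159,.2399]; print(d, d[:2]@[.777,-.629])
```

```text
t 4.58 p [0.6619 0.1079 0.2633] yaw 51.3 tilt 8.3 F [-2.54  1.39  0.22] T [0.04 0.34 0.07] gap 0.0152 j [-0.    0.61  0.54  1.61  0.1   0.67]
[-0.10606962  0.0977946  -0.989538  ]
[ 0.00904822 -0.0079646   0.0233814 ] 0.012040199204875429
```

Run:
```python
from h import *
rep()
im=cv2.cvtColor(env.read_camera("scene"),cv2.COLOR_RGB2BGR)
cv2.imwrite("pics/s2.png",im)
cv2.imwrite("pics/c2.png",cv2.resize(im[150:240,185:305],(800,600),interpolation=cv2.INTER_CUBIC))
```

```text
t 4.58 p [0.6619 0.1079 0.2633] yaw 51.3 tilt 8.3 F [-2.54  1.39  0.22] T [0.04 0.34 0.07] gap 0.0152 j [-0.    0.61  0.54  1.61  0.1   0.67]
```

View pics/c2.png

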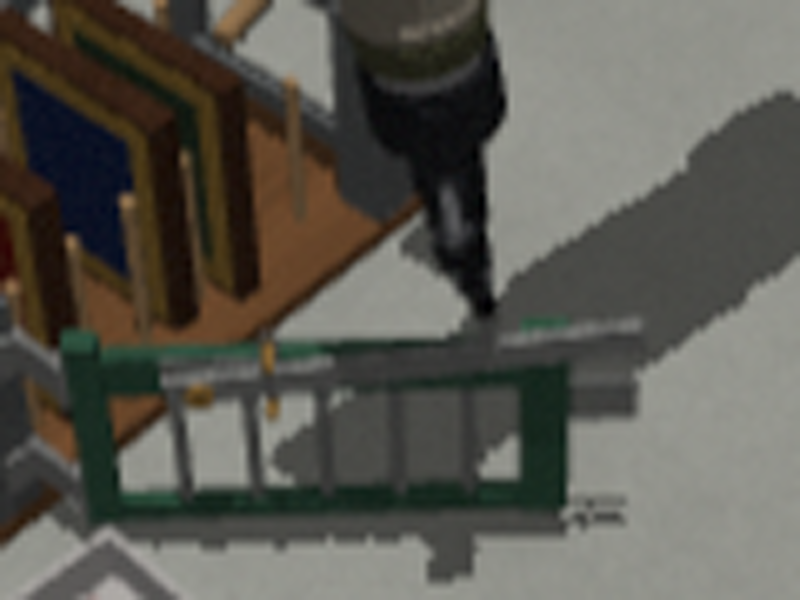

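The crop shows the bar raised about 0.13 rad, its tip well above the gate's top edge, with the tongue visible at the free edge (full image about (275,209)). I'll swing along an arc about the estimated hinge.

```bash
cat >> h.py <<'E'
def arc(H,degs,dz=0):
    _,p,q=cur()
    for a in degs:
        r=R.from_euler("z",a,degrees=True); c=np.array([*H,p[2]])
        p2=c+r.apply(p-c);q2=r*q
        print(np.round(q.inv().apply(p2-p),4).tolist(),np.round((q.inv()*q2).as_rotvec(degrees=True),1).tolist());p,q=p2,q2
def frc(H):
    s,p,q=rep(); d=p[:2]-H; r=np.linalg.norm(d); d=d/r; n=np.array([-d[1],d[0]])
    print("r",r.round(4),"ang",np.degrees(np.arctan2(d[1],d[0])).round(2),"Fradial",(s["wrist_force"][:2]@d).round(2),"Fclose",(s["wrist_force"][:2]@n).round(2))
E
python3 - <<'E'
from h import *
H=[.8417,-.0562]; frc(H); arc(H,[3.5]*5)
E
```

```text
t 4.62 p [0.6619 0.108  0.2631] yaw 51.3 tilt 8.25 F [-3.01  1.81 -1.1 ] T [-0.09  0.13 -0.03] gap 0.0151 j [-0.    0.61  0.54  1.61  0.1   0.67]
r 0.2435 ang 137.59 Fradial 3.44 Fclose 0.7
[-0.0149, -0.0005, -0.0001] [0.0, -0.5, -3.5]
[-0.0149, -0.0005, -0.0001] [0.0, -0.5, -3.5]
[-0.0149, -0.0005, -0.0001] [0.0, -0.5, -3.5]
[-0.0149, -0.0005, -0.0001] [0.0, -0.5, -3.5]
[-0.0149, -0.0005, -0.0001] [0.0, -0.5, -3.5]
```

Request:
{"fn": "carry_out", "kwargs": {"moves": [-1,-0.015,-0.0005,0,0,-0.5,-3.5,-1,-0.015,-0.0005,0,0,-0.5,-3.5,-1,-0.015,-0.0005,0,0,-0.5,-3.5,-1,-0.015,-0.0005,0,0,-0.5,-3.5,-1,-0.015,-0.0005,0,0,-0.5,-3.5]}}

```text
clock: 5.25
tcp_pos: [0.6187, 0.0472, 0.262]
orientation: [-0.059, 0.818, 0.571, -0.035]
wrist_force: [-1.2, -0.1, -1.1]
finger_gap: 0.0151
```

Run:
```python
from h import *
H=[.8417,-.0562]; frc(H); arc(H,[3]*5)
```

```text
t 5.25 p [0.6187 0.0472 0.262 ] yaw 69.7 tilt 7.82 F [-1.21 -0.12 -1.13] T [-0.08 -0.13 -0.21] gap 0.0151 j [-0.08  0.51  0.39  1.57  0.05  0.28]
r 0.2458 ang 155.13 Fradial 1.04 Fclose 0.62
[-0.0128, -0.0007, -0.0] [0.0, -0.4, -3.0]
[-0.0128, -0.0007, -0.0] [0.0, -0.4, -3.0]
[-0.0128, -0.0007, -0.0] [0.0, -0.4, -3.0]
[-0.0128, -0.0007, -0.0] [0.0, -0.4, -3.0]
[-0.0128, -0.0007, -0.0] [0.0, -0.4, -3.0]
```

Request:
{"fn": "carry_out", "kwargs": {"moves": [-1,-0.013,-0.0005,0,0,-0.4,-3,-1,-0.013,-0.0005,0,0,-0.4,-3,-1,-0.013,-0.0005,0,0,-0.4,-3,-1,-0.013,-0.0005,0,0,-0.4,-3,-1,-0.013,-0.0005,0,0,-0.4,-3]}}

```text
clock: 5.88
tcp_pos: [0.5977, -0.0158, 0.2613]
orientation: [-0.05, 0.733, 0.677, -0.042]
wrist_force: [-1.1, -0.3, -1.1]
finger_gap: 0.015
```

Run:
```python
from h import *
H=[.8417,-.0562]; frc(H); arc(H,[1.5]*5)
im=cv2.cvtColor(env.read_camera("scene"),cv2.COLOR_RGB2BGR);tp=cv2.cvtColor(env.read_camera("top"),cv2.COLOR_RGB2BGR)
cv2.imwrite("pics/s3.png",im);cv2.imwrite("pics/t3.png",tp)
a=cv2.resize(im[140:230,185:275],(400,400),interpolation=cv2.INTER_CUBIC);b=cv2.resize(tp[120:240,200:320],(400,400),interpolation=cv2.INTER_CUBIC)
cv2.imwrite("pics/c3.png",np.hstack([a,b]))
```

```text
t 5.88 p [ 0.5977 -0.0158  0.2613] yaw 85.4 tilt 7.48 F [-1.14 -0.29 -1.12] T [ 0.15 -0.13 -0.2 ] gap 0.015 j [-0.16  0.47  0.32  1.55 -0.   -0.08]
r 0.2473 ang 170.59 Fradial 1.07 Fclose 0.47
[-0.0065, -0.0005, 0.0] [0.0, -0.2, -1.5]
[-0.0065, -0.0005, 0.0] [0.0, -0.2, -1.5]
[-0.0065, -0.0005, 0.0] [0.0, -0.2, -1.5]
[-0.0065, -0.0005, 0.0] [0.0, -0.2, -1.5]
[-0.0065, -0.0005, 0.0] [0.0, -0.2, -1.5]
```

View pics/c3.png

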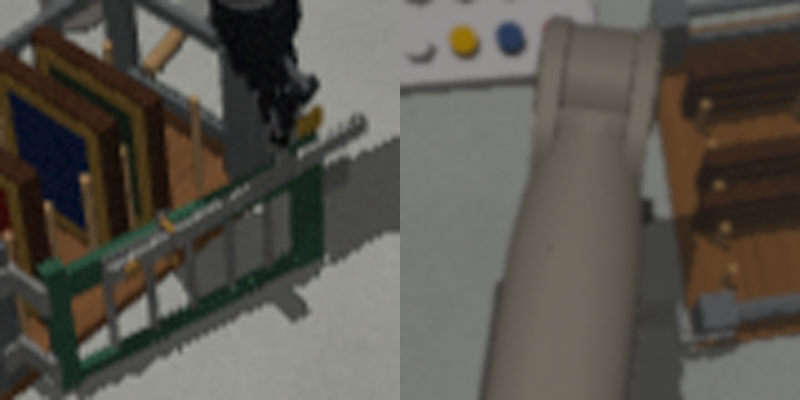

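The crop shows the gate nearly shut: the bar tip is raised at crop (362,125), the yellow lip is just behind it, and both are clear of each other. I'll go on with smaller steps and a slight extra lift.

Request:
{"fn": "carry_out", "kwargs": {"moves": [-1,-0.0065,-0.0005,-0.0007,0,-0.2,-1.4,-1,-0.0065,-0.0005,-0.0007,0,-0.2,-1.4,-1,-0.0065,-0.0005,-0.0007,0,-0.2,-1.4,-1,-0.0065,-0.0005,-0.0007,0,-0.2,-1.4,-1,-0.0065,-0.0005,-0.0007,0,-0.2,-1.4]}}

```text
clock: 6.6
tcp_pos: [0.5954, -0.0495, 0.2635]
orientation: [-0.046, 0.688, 0.723, -0.045]
wrist_force: [1.8, 0.1, -5.5]
finger_gap: 0.0151
```

Run:
```python
from h import *
H=[.8417,-.0562]; frc(H); arc(H,[.7]*2)
```

```text
t 6.6 p [ 0.5954 -0.0495  0.2635] yaw 92.8 tilt 7.39 F [ 1.78  0.14 -5.51] T [ 0.19 -0.4  -0.04] gap 0.0151 j [-0.2   0.47  0.32  1.55 -0.03 -0.25]
r 0.2464 ang 178.45 Fradial -1.77 Fclose -0.19
[-0.003, -0.0002, 0.0] [0.0, -0.1, -0.7]
[-0.003, -0.0002, 0.0] [0.0, -0.1, -0.7]
```

Request:
{"fn": "carry_out", "kwargs": {"moves": [-1,-0.0012,0,0,0,0,-0.3,-1,-0.0012,0,0,0,0,-0.3,-1,-0.0012,0,0,0,0,-0.3,-1,-0.0012,0,0,0,0,-0.3,-1,-0.0012,0,0,0,0,-0.3]}}

```text
clock: 7.22
tcp_pos: [0.5951, -0.0561, 0.2634]
orientation: [-0.047, 0.678, 0.732, -0.045]
wrist_force: [-1.1, 1.5, -4.1]
finger_gap: 0.0149
```

Request:
{"fn": "carry_out", "kwargs": {"moves": [-1,-0.0005,0,0,0,0,-0.1,-1,-0.0005,0,0,0,0,-0.1,-1,-0.0005,0,0,0,0,-0.1,-1,-0.0005,0,0,0,0,-0.1,-1,-0.0005,0,0,0,0,-0.1]}}

```text
clock: 7.85
tcp_pos: [0.5951, -0.0587, 0.2634]
orientation: [-0.048, 0.674, 0.736, -0.045]
wrist_force: [0.1, 0.1, -2.3]
finger_gap: 0.0148
```

Request:
{"fn": "carry_out", "kwargs": {"moves": [-1,-0.0005,0,0,0,0,-0.1,-1,-0.0005,0,0,0,0,-0.1,-1,-0.0005,0,0,0,0,-0.1,-1,-0.0005,0,0,0,0,-0.1,-1,-0.0005,0,0,0,0,-0.1]}}

```text
clock: 8.48
tcp_pos: [0.5952, -0.0613, 0.2634]
orientation: [-0.048, 0.671, 0.739, -0.045]
wrist_force: [-1.4, -0.6, -3.7]
finger_gap: 0.015
```

Request:
{"fn": "carry_out", "kwargs": {"moves": [-1,-0.0006,0,0,0,0,-0.1,-1,-0.0006,0,0,0,0,-0.1,-1,-0.0006,0,0,0,0,-0.1,-1,-0.0005,0,0,0,0,-0.1,-1,-0.0005,0,0,0,0,-0.1]}}

```text
clock: 9.1
tcp_pos: [0.5953, -0.0643, 0.2635]
orientation: [-0.048, 0.667, 0.742, -0.045]
wrist_force: [-1.0, 1.1, -2.8]
finger_gap: 0.0149
```

Request:
{"fn": "carry_out", "kwargs": {"moves": [-1,-0.0005,0,0,0,0,-0.1,-1,-0.0005,0,0,0,0,-0.1,-1,-0.0005,0,0,0,0,-0.1,-1,-0.0005,0,0,0,0,-0.1,-1,-0.0005,0,0,0,0,-0.1]}}

```text
clock: 9.72
tcp_pos: [0.5953, -0.0663, 0.2635]
orientation: [-0.049, 0.664, 0.745, -0.044]
wrist_force: [-1.3, 2.5, -2.8]
finger_gap: 0.0151
```

Run:
```python
from h import *
frc([.8417,-.0562])
im=cv2.cvtColor(env.read_camera("scene"),cv2.COLOR_RGB2BGR)
cv2.imwrite("pics/s4.png",im)
cv2.imwrite("pics/c4.png",cv2.resize(im[145:205,220:300],(800,600),interpolation=cv2.INTER_CUBIC))
```

```text
t 9.72 p [ 0.5953 -0.0663  0.2635] yaw 96.6 tilt 7.56 F [-1.29  2.52 -2.84] T [ 0.22  0.14 -0.11] gap 0.0151 j [-0.23  0.47  0.33  1.55 -0.03 -0.34]
r 0.2466 ang -177.65 Fradial 1.18 Fclose -2.57
```

View pics/c4.png

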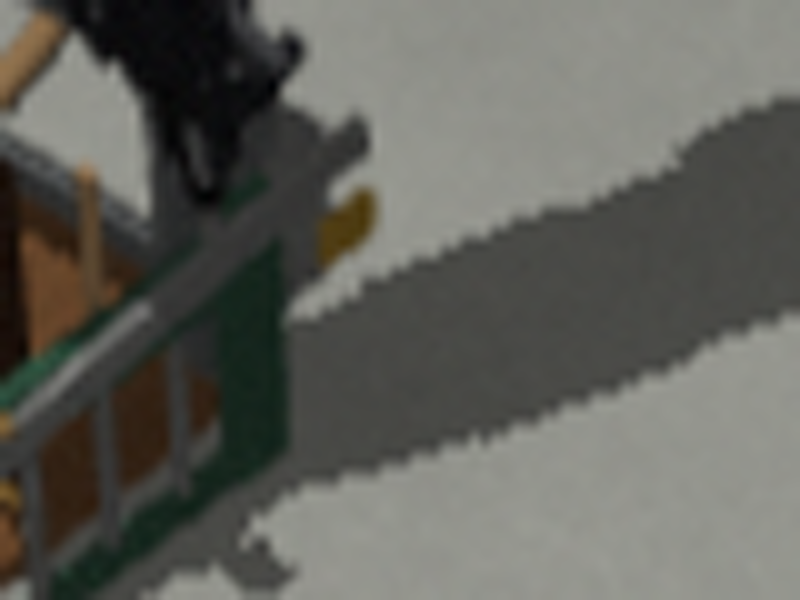

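The crop shows the raised bar tip at (360,130), now crossing above the yellow lip at (350,225). The force is 2.5 N and rising, so the buffer is probably touched. I'll press on in smaller steps.

Request:
{"fn": "carry_out", "kwargs": {"moves": [-1,-0.0003,0,0,0,0,0,-1,-0.0003,0,0,0,0,0,-1,-0.0003,0,0,0,0,0,-1,-0.0003,0,0,0,0,0,-1,-0.0003,0,0,0,0,0]}}

```text
clock: 10.4
tcp_pos: [0.5953, -0.0666, 0.2635]
orientation: [-0.05, 0.663, 0.745, -0.044]
wrist_force: [-1.6, 4.0, -2.6]
finger_gap: 0.0153
```

Request:
{"fn": "carry_out", "kwargs": {"moves": [-1,-0.0006,0,0,0,0,0,-1,-0.0006,0,0,0,0,0,-1,-0.0006,0,0,0,0,0,-1,-0.0006,0,0,0,0,0,-1,-0.0006,0,0,0,0,0]}}

```text
clock: 11.02
tcp_pos: [0.5952, -0.0668, 0.2634]
orientation: [-0.052, 0.662, 0.746, -0.042]
wrist_force: [-0.9, 6.0, -2.1]
finger_gap: 0.0147
```

Request:
{"fn": "carry_out", "kwargs": {"moves": [-1,-0.0009,0,0,0,0,0,-1,-0.0009,0,0,0,0,0,-1,-0.0009,0,0,0,0,0,-1,-0.0009,0,0,0,0,0,-1,-0.0009,0,0,0,0,0]}}

```text
clock: 11.65
tcp_pos: [0.5951, -0.067, 0.2633]
orientation: [-0.054, 0.661, 0.747, -0.04]
wrist_force: [-1.6, 7.1, -2.9]
finger_gap: 0.0152
```

Run:
```python
from h import *
frc([.8417,-.0562])
```

```text
t 11.65 p [ 0.5951 -0.067   0.2633] yaw 96.9 tilt 7.73 F [-1.61  7.08 -2.89] T [ 0.56  0.18 -0.14] gap 0.0152 j [-0.24  0.48  0.33  1.56 -0.02 -0.36]
r 0.2468 ang -177.49 Fradial 1.3 Fclose -7.14
```

Request:
{"fn": "carry_out", "kwargs": {"moves": [-1,-0.0012,0,0,0,0,0,-1,-0.0012,0,0,0,0,0,-1,-0.0012,0,0,0,0,0,-1,-0.0012,0,0,0,0,0,-1,-0.0012,0,0,0,0,0]}}

```text
clock: 12.28
tcp_pos: [0.595, -0.0672, 0.263]
orientation: [-0.058, 0.66, 0.748, -0.037]
wrist_force: [-1.5, 9.3, -2.7]
finger_gap: 0.0151
```

Run:
```python
from h import *
frc([.8417,-.0562]); print(cur()[2].as_matrix()[:,2])
```

```text
t 12.28 p [ 0.595  -0.0672  0.263 ] yaw 97.1 tilt 7.88 F [-1.5   9.33 -2.75] T [ 0.64  0.11 -0.24] gap 0.0151 j [-0.24  0.48  0.33  1.56 -0.01 -0.37]
r 0.2469 ang -177.44 Fradial 1.08 Fclose -9.39
[-0.13560086  0.02041802 -0.99055313]
```

Request:
{"fn": "carry_out", "kwargs": {"moves": [-1,-0.0013,0,0,0,-0.15,0,-1,-0.0013,0,0,0,-0.15,0,-1,-0.0013,0,0,0,-0.15,0,-1,-0.0013,0,0,0,-0.15,0,-1,-0.0013,0,0,0,-0.15,0]}}

```text
clock: 12.9
tcp_pos: [0.5948, -0.0673, 0.2626]
orientation: [-0.057, 0.658, 0.75, -0.039]
wrist_force: [-1.9, 9.1, -2.0]
finger_gap: 0.0152
```

Run:
```python
from h import *
frc([.8417,-.0562]); print(cur()[2].as_matrix()[:,2])
```

```text
t 12.9 p [ 0.5948 -0.0673  0.2626] yaw 97.4 tilt 7.88 F [-1.87  9.08 -2.04] T [ 0.77  0.12 -0.24] gap 0.0152 j [-0.24  0.48  0.33  1.56 -0.02 -0.37]
r 0.2471 ang -177.43 Fradial 1.46 Fclose -9.15
[-0.13609174  0.01634643 -0.99056137]
```

Request:
{"fn": "carry_out", "kwargs": {"moves": [-1,-0.0016,0,0,0,-0.2,0,-1,-0.0016,0,0,0,-0.2,0,-1,-0.0016,0,0,0,-0.2,0,-1,-0.0016,0,0,0,-0.2,0,-1,-0.0016,0,0,0,-0.2,0]}}

```text
clock: 13.52
tcp_pos: [0.5946, -0.0675, 0.2623]
orientation: [-0.055, 0.655, 0.752, -0.041]
wrist_force: [-1.8, 9.2, -2.8]
finger_gap: 0.0151
```

Run:
```python
from h import *
frc([.8417,-.0562]); print(cur()[2].as_matrix()[:,2])
```

```text
t 13.53 p [ 0.5946 -0.0675  0.2623] yaw 97.7 tilt 7.85 F [-1.84  9.25 -2.82] T [ 1.04  0.21 -0.37] gap 0.0151 j [-0.24  0.48  0.33  1.56 -0.02 -0.37]
r 0.2474 ang -177.38 Fradial 1.42 Fclose -9.32
[-0.1361257   0.01095663 -0.99063098]
```

Request:
{"fn": "carry_out", "kwargs": {"moves": [-1,-0.002,0,0,0,0,0,-1,-0.002,0,0,0,0,0,-1,-0.002,0,0,0,0,0,-1,-0.002,0,0,0,0,0,-1,-0.002,0,0,0,0,0]}}

```text
clock: 14.15
tcp_pos: [0.5942, -0.0677, 0.2618]
orientation: [-0.061, 0.653, 0.754, -0.036]
wrist_force: [-2.9, 11.2, -2.7]
finger_gap: 0.0152
```

Run:
```python
from h import *
frc([.8417,-.0562]); print(cur()[2].as_matrix()[:,2])
```

```text
t 14.15 p [ 0.5942 -0.0677  0.2618] yaw 98.0 tilt 8.15 F [-2.9  11.19 -2.75] T [ 0.99  0.11 -0.32] gap 0.0152 j [-0.24  0.48  0.33  1.56 -0.01 -0.39]
r 0.2477 ang -177.34 Fradial 2.38 Fclose -11.31
[-0.13932029  0.02583907 -0.9899102 ]
```

Request:
{"fn": "carry_out", "kwargs": {"moves": [-1,-0.002,-0.0015,0.003,-1,0,0,-1,-0.002,-0.0015,0.003,-1,0,0,-1,-0.002,-0.0015,0.003,-1,0,0,-1,-0.002,-0.0005,0.001,0,-0.1,0,-1,-0.002,0,0,0,-0.1,0]}}

```text
clock: 14.78
tcp_pos: [0.5886, -0.0684, 0.2516]
orientation: [-0.047, 0.651, 0.757, -0.012]
wrist_force: [-1.9, 11.6, -2.7]
finger_gap: 0.0155
```

Run:
```python
from h import *
frc([.8417,-.0562]); print(cur()[2].as_matrix()[:,2])
```

```text
t 14.78 p [ 0.5886 -0.0684  0.2516] yaw 98.5 tilt 5.59 F [-1.91 11.58 -2.66] T [ 0.83  0.08 -0.25] gap 0.0155 j [-0.26  0.43  0.23  1.47  0.02 -0.41]
r 0.2534 ang -177.24 Fradial 1.35 Fclose -11.66
[-0.08726655  0.04336609 -0.99524064]
```

Request:
{"fn": "carry_out", "kwargs": {"moves": [-1,-0.002,-0.0015,0.003,-1.1,-0.1,0,-1,-0.002,-0.0015,0.003,-1.1,-0.1,0,-1,-0.002,-0.001,0.002,-1.1,-0.1,0,-1,-0.002,-0.001,0.002,-0.5,-0.1,0,-1,-0.002,0,0,0,-0.1,0]}}

```text
clock: 15.4
tcp_pos: [0.5834, -0.0691, 0.2406]
orientation: [-0.026, 0.65, 0.76, 0.015]
wrist_force: [-1.4, 11.4, -3.4]
finger_gap: 0.0149
```

Run:
```python
from h import *
frc([.8417,-.0562]); print(cur()[2].as_matrix()[:,2])
```

```text
t 15.4 p [ 0.5834 -0.0691  0.2406] yaw 98.9 tilt 3.49 F [-1.41 11.37 -3.41] T [ 0.68  0.06 -0.25] gap 0.0149 j [-0.28  0.36  0.11  1.35  0.05 -0.44]
r 0.2587 ang -177.14 Fradial 0.84 Fclose -11.43
[-0.02030232  0.05741873 -0.99814373]
```

Request:
{"fn": "carry_out", "kwargs": {"moves": [-1,-0.002,0,0.001,0,-0.1,0,-1,-0.002,0,0.001,0,-0.1,0,-1,-0.001,0,0.0005,0,0,0,-1,0,0,0,0,0,0,-1,0,0,0,0,0,0]}}

```text
clock: 16.02
tcp_pos: [0.5831, -0.0685, 0.2401]
orientation: [-0.026, 0.648, 0.761, 0.016]
wrist_force: [-0.7, 6.0, -3.5]
finger_gap: 0.0149
```

Run:
```python
from h import *
frc([.8417,-.0562]); print(cur()[2].as_matrix()[:,2])
im=cv2.cvtColor(env.read_camera("scene"),cv2.COLOR_RGB2BGR)
cv2.imwrite("pics/s5.png",im)
cv2.imwrite("pics/c5.png",cv2.resize(im[145:205,200:280],(800,600),interpolation=cv2.INTER_CUBIC))
```

```text
t 16.02 p [ 0.5831 -0.0685  0.2401] yaw 99.2 tilt 3.45 F [-0.73  6.02 -3.55] T [-0.59  0.03 -0.26] gap 0.0149 j [-0.28  0.36  0.11  1.35  0.05 -0.44]
r 0.2589 ang -177.29 Fradial 0.44 Fclose -6.05
[-0.01923169  0.05707684 -0.99818454]
```

View pics/c5.png

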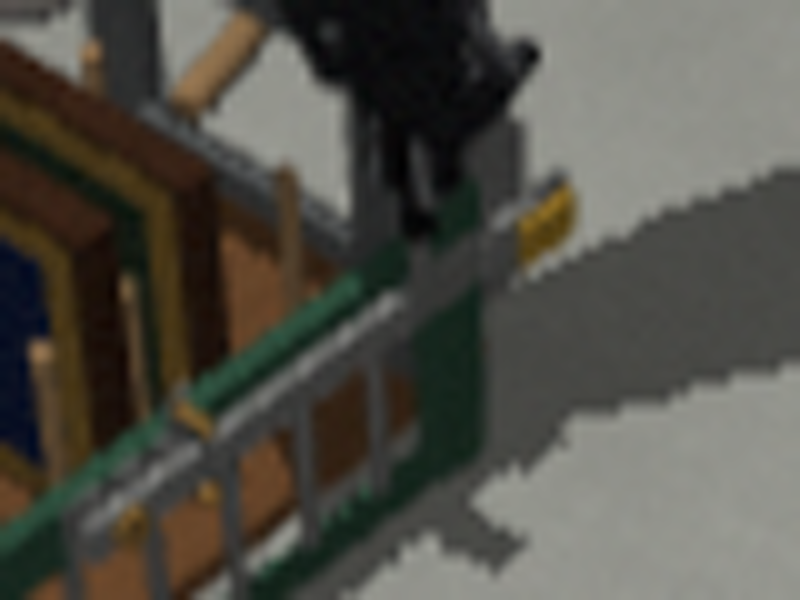

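The bar tip now shows behind the yellow lip at crop (545,220). The tool still carries the bar's weight (Fz -3.5), so I'll seat it fully before letting go.

Request:
{"fn": "carry_out", "kwargs": {"moves": [-1,-0.0015,0,0.0015,0,0,0,-1,-0.0015,-0.0005,0.0015,-0.5,0,0,-1,-0.0015,-0.0005,0.0015,-0.5,0,0,-1,-0.0015,0,0.0015,0,0,0,-1,-0.0015,0,0.001,0,0,0]}}

```text
clock: 16.7
tcp_pos: [0.5837, -0.0686, 0.2397]
orientation: [-0.019, 0.645, 0.763, 0.028]
wrist_force: [-3.4, 10.6, 0.8]
finger_gap: 0.0154
```

Run:
```python
from h import *
frc([.8417,-.0562]); print(cur()[2].as_matrix()[:,2])
```

```text
t 16.7 p [ 0.5837 -0.0686  0.2397] yaw 99.6 tilt 3.88 F [-3.36 10.64  0.85] T [ 0.6   0.45 -0.08] gap 0.0154 j [-0.29  0.34  0.08  1.32  0.07 -0.45]
r 0.2583 ang -177.25 Fradial 2.84 Fclose -10.78
[ 0.00638344  0.06736282 -0.99770812]
```

The tool stopped at z = 0.2397 (rest height 0.2399) and Fz turned positive, so the bar is on its stop pin. I'll let go and retreat upward.

Request:
{"fn": "carry_out", "kwargs": {"moves": [-1,0,0,0,0,0,0,-1,0,0,0,0,0,0,0,0,0,0,0,0,0,0,0,0,0,0,0,0,0.3,0,0,0,0,0,0]}}

```text
clock: 17.32
tcp_pos: [0.5853, -0.0703, 0.2416]
orientation: [-0.016, 0.645, 0.763, 0.028]
wrist_force: [0.5, 0.7, -0.9]
finger_gap: 0.0552
```

Request:
{"fn": "carry_out", "kwargs": {"moves": [0.3,0,0,0,0,0,0,0.3,0,0,-0.01,0,0,0,0.3,0,0,-0.03,0,0,0,0.3,0,0,-0.04,0,0,0,0.3,0,0,-0.04,0,0,0]}}

```text
clock: 17.95
tcp_pos: [0.5826, -0.0781, 0.3636]
orientation: [-0.018, 0.645, 0.763, 0.026]
wrist_force: [0.6, -0.6, 0.4]
finger_gap: 0.055
```

Run:
```python
from h import *
rep()
im=cv2.cvtColor(env.read_camera("scene"),cv2.COLOR_RGB2BGR);cv2.imwrite("pics/s6.png",im)
cv2.imwrite("pics/c6.png",cv2.resize(im[120:240,140:300],(800,600),interpolation=cv2.INTER_CUBIC))
```

```text
t 17.95 p [ 0.5826 -0.0781  0.3636] yaw 99.6 tilt 3.65 F [ 0.64 -0.64  0.37] T [-0.04 -0.06 -0.02] gap 0.055 j [-0.3   0.35  0.39  1.62  0.06 -0.47]
```

View pics/c6.png

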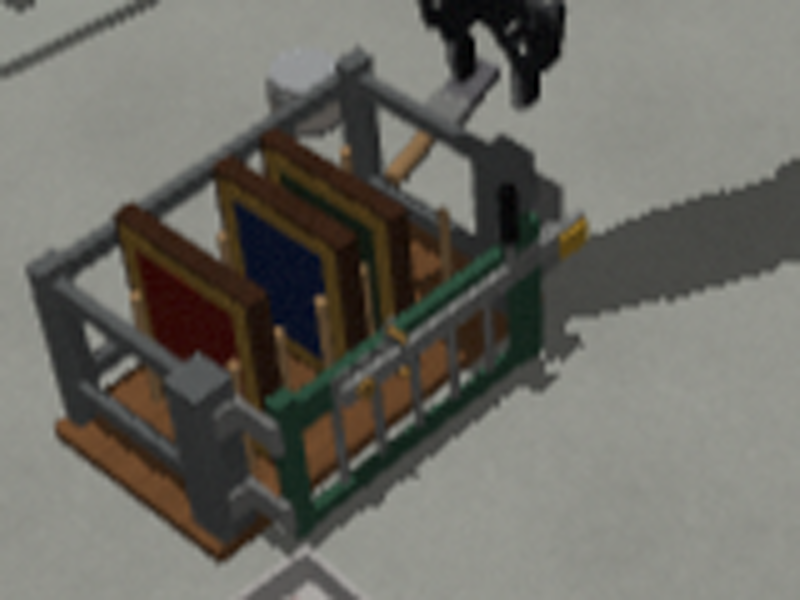

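The gate is shut, the grip stands upright at crop (508,210), and the bar runs behind the yellow lip at (573,235). The icons stand as before. One numeric check, then hand in.

Run:
```python
from h import *
a=cv2.imread("pics/s6.png").astype(int);s0=cv2.imread("pics/scene0.png").astype(int)
c,i=blob(a.max(2)<45,(236,152,248,172));print("grip px",c,i,"on z=.232",plane("scene",c,.232).round(4))
b=cv2.cvtColor(env.read_camera("scene"),cv2.COLOR_RGB2BGR).astype(int)
c2,_=blob(b.max(2)<45,(236,152,248,172));print("later",c2)
d=(abs(b-s0).max(2)>40).astype(np.uint8);n,l,st,ce=cv2.connectedComponentsWithStats(d)
print([r.tolist() for r in st[1:] if r[4]>12])
y=lambda i:i[...,2]-i[...,0]>60
print("lip",blob(y(s0),(245,155,262,180)),blob(y(b),(245,155,262,180)))
rep();print(env.hand_in())
```

```text
grip px [240.85635359 160.64640884] [236 152  12  18 181] on z=.232 [ 0.5743 -0.0768  0.232 ]
later [240.87845304 160.84530387]
[[228, 0, 30, 21, 385], [259, 0, 4, 7, 21], [282, 0, 57, 11, 415], [319, 5, 50, 63, 1228], [258, 11, 47, 31, 1060], [313, 19, 8, 22, 66], [245, 23, 5, 6, 15], [213, 24, 10, 18, 51], [226, 28, 8, 16, 93], [217, 36, 116, 150, 6652], [334, 91, 5, 6, 15], [329, 95, 3, 7, 15], [359, 98, 5, 8, 17], [330, 104, 3, 8, 18], [347, 107, 11, 2, 20], [336, 108, 10, 16, 62], [332, 113, 4, 17, 27], [356, 118, 33, 37, 805], [236, 148, 9, 6, 33], [322, 153, 15, 10, 61], [313, 154, 62, 29, 886], [245, 163, 5, 5, 13], [304, 170, 6, 4, 13], [207, 173, 35, 27, 287], [202, 181, 80, 51, 1641], [198, 196, 9, 6, 37], [201, 203, 7, 7, 33]]
lip (array([254.36842105, 166.52631579]), array([252, 164,   5,   6,  19])) (array([254.26315789, 166.52631579]), array([252, 164,   5,   6,  19]))
t 18.05 p [ 0.5841 -0.0787  0.3675] yaw 99.6 tilt 3.59 F [ 1.27 -0.47  1.03] T [-0.06 -0.01 -0.01] gap 0.0553 j [-0.3   0.35  0.4   1.62  0.06 -0.47]
the job is handed in; nothing more can be done
None
```

The gate is shut and latched, and the job was handed in at 18 s of the 58 s allowed. I gripped the black handle, raised the bar about 23 mm and swung the gate until I felt the buffer. I then pressed with about 11 N at the handle, lowered the bar behind the lip until it sat on its stop pin, let go and backed away upward.

**Checks that passed**
- **Bar home:** it went down past the lip with no resistance. It came to rest at its bar-down height (tool at 0.2397 m against 0.2399 m when first gripped), with the vertical force changing from -3.5 N to +0.9 N as it seated.
- **Gate latched:** the picture after release shows the bar behind the yellow lip and the handle upright. The handle had not moved in a second frame taken moments later.
- **Catch not shoved:** the lip is at the same pixels as at the start, and the largest closing force I read was 11.7 N at the handle. Forces were read only at the end of each move.
- **Other things:** the icons and the brush look unmoved. The only large differences from the first picture are where the gate, the arm and its shadow are.

**Checks that were weak or disagreed**
- **Handle position mask:** the dark mask in the final handle check also took in part of the catch post, so its position (0.574, -0.077) is about 1 cm from where I held it. I trust the grip position and the picture instead.
- **Pressing force:** it came out slightly above the 9 to 10 N given. Sensor bias of about 1 N could account for some of that.

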